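# Open the bayonet cap of the short filter housing

### The arm

A 7-joint arm with a two-finger parallel gripper is mounted at the origin on a cart in front of the work surface, level with it; the furniture and walls round the work are solid. World frame = base frame: x ahead of the robot, y to its left, z up, the work surface at z = 0. Lengths are in m, angles in rad, forces in N, time in s.
With the tool pointing down it reaches from about 0.4 to 0.85 m from the base axis. Payload 10.4 kg.
Tool frame: the origin (TCP) lies between the finger pads; the fingertips stand 11 mm ahead of it and the grasp point (between the pads) lies 8 mm behind it (tip_reach is the distance from the TCP to the fingertips, in m); z points along the fingers, y is the line along which they close (so a half turn about z gives the same grasp; the last joint's range is limited). The gripper opens to 85 mm and grips with 20 to 120 N. Pads are 22 mm wide; open, the fingers measure 114 mm over their backs; the gripper's body (76 mm by 85 mm) begins 54 mm behind the grasp point. The pads swing forward as they close: fully open they stand 13 mm farther back than shut.
Start: joints at [-1.36, 0.332, -0.065, 1.46, 0.022, 1.35, -0.088], TCP at [0.145, 0.608, 0.242] pointing down, gripper open.
Joint ranges: [-2.6, 2.6], [-0.5, 2.12], [-1.47, 1.34], [0.16, 2.42], [-1.27, 4.41], [0.06, 2.06], [-2.6, 2.6]. Speed limits (rad/s): [2.22, 2.22, 2.79, 2.79, 3.14, 3.14, 3.14].

### API

Orientations are given as a unit quaternion [x, y, z, w].
In Python, from workcell import * gives the robot as it stands.
- The arm moves only by the shell command python3 -m inch 'ROWS' [OPENING] [FORCE]. ROWS is JSON, a list of rows, each an object with "slide": the shift along the world's x, y, z in m, a list of three; "yaw": the turn about the world's z in rad. A call has 1 to 20 rows; each row is the pose to reach, as a shift and turn from the pose commanded when the call began; what a row does not reach only later rows make up. A row lasts 1/12 s, in which the tool goes at most 41.7 mm and 7.16 degrees, less where a joint would pass 70% of its speed; a pose out of reach is approached as far as the arm can. A call with a gripper value outside its range is refused whole. OPENING is the closure in counts, from 0 (fully open) to 255 (shut), set as the call begins (- or left out, the last holds). The fingers move at their own pace and stop on an object; FORCE is the grip in N (left out, the last holds). Time passes only in rows, so rows that repeat a pose let the fingers close. It gives the time, the measured TCP pose, the force, the opening and the grip force at its end, in the units of the state.
- get_obs(): the state, without advancing time (a new reading comes with each control period).
- camera(name): name is "side" or "top" or "wrist"; returns a dict with "frame" (384x512x3 uint8, red, green, blue), "fx", "fy", "cx", "cy" (pixels), "k1" (the pictures are not rectified: a ray, as slopes to the right and down, at radius r is drawn at 1 + k1 r^2 times it, then the intrinsics apply), "extrinsics" (4x4, takes a point from world to camera coordinates). Camera axes: x right, y down, z forward; pixel columns grow to the right and rows downward; lengths in m; the calibration is good to about 2 mm. A picture is of the moment at which its call begins. There is no depth.
- hand_in(): hands the job in; it is judged then, once.
The state is a dict: "clock": time; "joint_pos": joint angles; "joint_velocities": joint speeds; "tau": joint torques, N m; "position": TCP position; "ee_rot": TCP orientation; "ft_force": force on the tool from outside, world axes, zero at the start; "torque": the same for the moment, N m; "grip_width": opening from 0.0 (shut) to 1.0 (fully open); "grasp_force": force on a finger pad.
Only numpy, scipy, OpenCV 4.12 (cv2) and the standard library are available. Lean on these libraries where they do the work, as an engineer would, in place of code of your own. Each camera call takes 0.05 s, during which the arm holds its last target. There are 200 camera calls.

### The job

Open the shorter of the two filter housings for a cartridge change: press its cap down against the spring, twist it anticlockwise (seen from above) out of its catch, lift it off and stand it wing up, on its plug, in the steel tray. Do not force or wrench the cap, and leave the taller housing and the other things on the bench undisturbed.

Things in the scene. Friction and masses are not known exactly. Their poses are not given: they have to be found in the camera images.
- short_housing: The shorter filter housing: an upright aluminium cylinder, 68 mm across, 75 mm tall to its flat rim, on an 82 mm foot, with two hose nipples reaching 64 mm out from the axis along its +-y, 32 mm up. Fixed to the bench. Origin: centre of its underside, z up.
- cap: The loose black cap (90 g) of the short housing. From below: a plug 28 mm across, 24 mm tall, with two lugs (40 mm over their ends, along the cap's x); a disc 56 mm across, from 24 to 30 mm up; a straight wing grip 46 mm long (along x), 12 mm thick (along y), from 30 to 54 mm up. Origin: centre of the plug's underside; z up through the wing.
- short_rim (a point): Centre of the short housing's rim, over the catch. At the start the disc's underside is 8 mm above it and the cap can neither turn nor lift. Pressed down 5 mm or more (it lands on the rim at 8 mm) the cap turns anticlockwise seen from above, to a firm stop, less than a third of a turn on; how far differs each time and is hidden.
- cap_foot (a point): Centre of the plug's underside (the cap's origin). At the stop the spring lifts the cap 3 mm higher than it stood at first; eased back a few degrees from the stop so that the lugs do not bind, it draws straight up, its lugs clear of the rim 13 mm later. If not, it was let up before the stop: press again and turn on.
- cap_wing (a point): Point on the cap's axis, half-way up the wing, 42 mm above the plug's underside and 12 mm above the disc: where to grip, across the wing's 12 mm thickness. A spring under the plug pushes the cap up with about 6 N when it is caught and 12 N when it is pressed fully down on the rim; the spring's lift ends once the cap is free and 3 mm up.
- tall_housing: The taller filter housing, of the same make, 68 mm across, 115 mm tall to its rim, closed with a like cap whose wing ends 153 mm above the bench. Fixed. To be left alone. Origin: centre of its underside.
- tray: Loose open square tray of steel, 120 x 120 mm, 15 mm tall, walls and floor 3 mm, 400 g. Origin: centre of its underside; x and y along its sides.
- spare_bottle: Bystander: white plastic bottle, 48 mm across, 112 mm tall, standing. Origin: centre of its underside.
- tape_roll: Bystander: roll of tape lying flat, 68 mm across, 19 mm tall. Origin: centre of its underside.
- bottle_cap: Bystander: small white bottle cap, 23 mm across, 17 mm tall. Origin: centre of its underside.
- marker_pen: Bystander: dark marker pen lying flat, 128 mm long (along its y), 15 mm thick. Origin: centre of its underside.
Mind the look-alikes: they are no part of the job. Of the things that look like the cap, the smallest one is meant.

How it is judged:
By the outcome, as a careful person would: the job done as asked, in the order asked, and still so for the second after the job is handed in, with the robot touching nothing.
It also fails if it takes over 54 s, if anything falls off the work surface, if the arm or the gripper's body presses on something with over 40 N, if the wrist force passes 120 N, or if a joint passes its speed limit or range.

## Working session

There is one attempt and no reset: what is moved stays moved. The work goes in short steps, Python scripts to look and compute and a shell command to move; the robot and the scene stay as the last step left them, time stands still between calls to the robot, and variables do not carry over. Pictures are saved under pics/ and viewed, at most 10 in all, crops included, and the job is handed in when it is done.

```bash
mkdir -p pics; cat > h.py <<'E'
from workcell import *
import numpy as np, cv2
def ray(c,u,v):
    K=np.array([[c['fx'],0,c['cx']],[0,c['fy'],c['cy']],[0,0,1.]])
    d=np.array([(u-c['cx'])/c['fx'],(v-c['cy'])/c['fy']]); p=d.copy()
    for _ in range(30): p=d/(1+c['k1']*(p@p))
    E=np.array(c['extrinsics']); R=E[:3,:3]
    return -R.T@E[:3,3], R.T@np.array([p[0],p[1],1])
def onz(c,u,v,z):
    o,d=ray(c,u,v); return o+d*(z-o[2])/d[2]
def proj(c,P):
    E=np.array(c['extrinsics']); q=E[:3,:3]@np.array(P)+E[:3,3]; s=q[:2]/q[2]; s=s*(1+c['k1']*(s@s))
    return np.array([c['cx']+c['fx']*s[0],c['cy']+c['fy']*s[1]])
def save(c,n): cv2.imwrite('pics/'+n+'.png',c['frame'][:,:,::-1])
E
python3 - <<'E'
from h import *
ims=[]
for n in('top','side'):
    c=camera(n); ims.append(c['frame']); o,d=ray(c,256,192); print(n,o.round(3),d.round(3),c['fx'],c['k1'])
    np.save(n+'0.npy',c,allow_pickle=True); save(c,n+'0')
o=get_obs();print(o['clock'],o['position'],o['ee_rot'],o['grip_width'],o['ft_force'])
E
```

```text
top [ 0.327 -0.101  1.492] [ 0.14  -0.015 -0.99 ] 479.7976751878528 -0.013999386028463411
side [ 1.041 -0.207  0.927] [-0.523  0.073 -0.849] 445.2476284502707 0.05053571537513278
0.1 [0.14469744 0.60770371 0.24159128] [ 1.16588888e-01  9.93180059e-01 -6.32189998e-04 -3.61078619e-05] 0.9997544883660552 [-0.51437279 -0.11073417 -0.32650263]
```

View pics/top0.png

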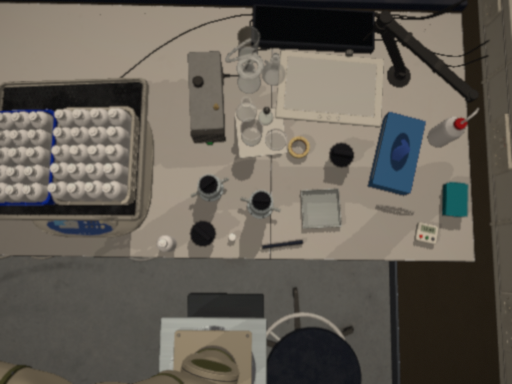

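View pics/side0.png

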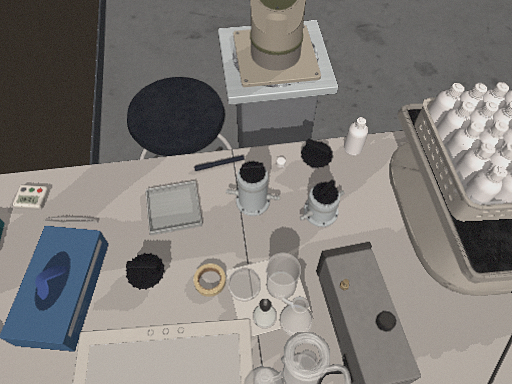

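Top view: housing candidates at (209,186) and (261,203); loose black look-alikes at (203,233) and (341,155); tray (321,210). In the side view the housings are at (323,200) and (253,185), respectively. Enlarging both views to decide which is shorter.

```bash
python3 - <<'E'
from h import *
T=np.load('top0.npy',allow_pickle=True).item();S=np.load('side0.npy',allow_pickle=True).item()
a=cv2.resize(T['frame'][160:250,180:350],None,fx=4.6,fy=4.6*0.7/0.7,interpolation=2)[:,:,::-1]
b=cv2.resize(S['frame'][145:235,140:350],None,fx=3.7,fy=3.7,interpolation=2)[:,:,::-1]
w=max(a.shape[1],b.shape[1]);a=a[:,:];
o=np.zeros((600,800,3),np.uint8)
a=cv2.resize(T['frame'][165:245,185:300][:,:,::-1],None,fx=3.7,fy=3.7,interpolation=2)
o[:a.shape[0],:a.shape[1]]=a;b=b[:300];o[300:300+b.shape[0],:b.shape[1]]=b
cv2.imwrite('pics/c1.png',o)
# wing/cap tops dark blobs
for n,c,boxes in(('T',T,[(190,165,232,205),(243,182,280,222)]),('S',S,[(300,175,345,200),(235,155,272,185)])):
    for x0,y0,x1,y1 in boxes:
        m=(c['frame'][y0:y1,x0:x1].max(2)<45).astype(np.uint8)
        k,l,s,ce=cv2.connectedComponentsWithStats(m);i=1+np.argmax(s[1:,4]);print(n,ce[i]+[x0,y0],s[i]+[x0,y0,0,0,0])
def tri(p,q):
    o1,d1=ray(T,*p);o2,d2=ray(S,*q);d1/=np.linalg.norm(d1);d2/=np.linalg.norm(d2)
    t=np.linalg.lstsq(np.c_[d1,-d2],o2-o1,rcond=None)[0];P=o1+t[0]*d1;Q=o2+t[1]*d2;return ((P+Q)/2).round(4),np.linalg.norm(P-Q).round(4)
print(tri((209,186),(323,191)),tri((261,201),(253,170)))
E
```

```text
T [207.99557522 184.35840708] [200 176  17  17 226]
T [260.94979079 200.74476987] [253 192  17  18 239]
S [325.11315789 191.11315789] [313 180  25  20 380]
S [252.29620253 171.95443038] [240 161  25  22 395]
(array([0.5412, 0.0156, 0.0858]), np.float64(0.0029)) (array([ 0.4936, -0.1363,  0.1304]), np.float64(0.0002))
```

View pics/c1.png

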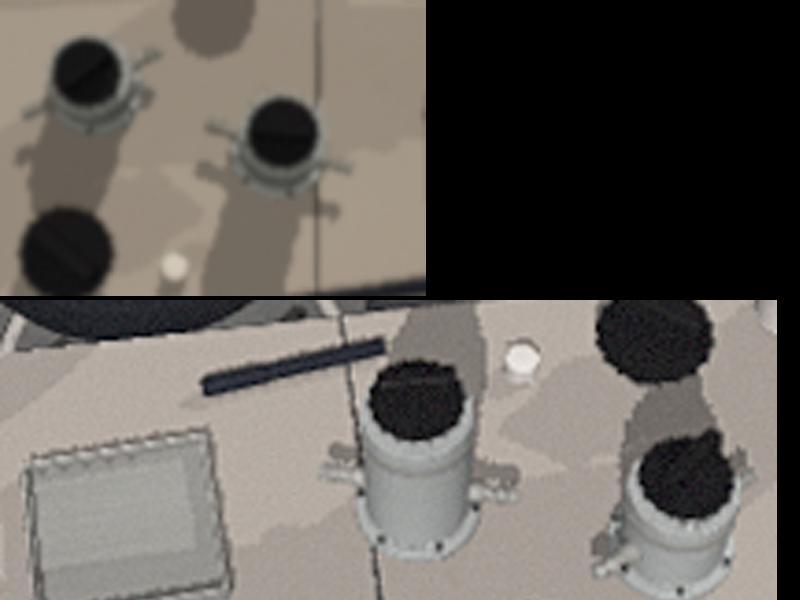

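The crop settles it: the housing at top (209,186) / side (323,200) is the shorter one. Its cap triangulates at z≈0.086, against 0.130 for the other. The wing runs lower-left to upper-right in the top view, a world direction of about -52°. Moving above it.

```bash
python3 -m inch '[{"slide":[0.2,-0.3,0.06],"yaw":-0.35},{"slide":[0.2,-0.3,0.06],"yaw":-0.35},{"slide":[0.2,-0.3,0.06],"yaw":-0.35},{"slide":[0.2,-0.3,0.06],"yaw":-0.35},{"slide":[0.2,-0.3,0.06],"yaw":-0.67},{"slide":[0.2,-0.3,0.06],"yaw":-0.67},{"slide":[0.2,-0.3,0.06],"yaw":-0.67},{"slide":[0.395,-0.592,0.05],"yaw":-0.67},{"slide":[0.395,-0.592,0.05],"yaw":-0.67},{"slide":[0.395,-0.592,0.05],"yaw":-0.67},{"slide":[0.395,-0.592,0.05],"yaw":-0.67},{"slide":[0.395,-0.592,0.05],"yaw":-0.67},{"slide":[0.395,-0.592,0.05],"yaw":-0.67},{"slide":[0.395,-0.592,0.05],"yaw":-0.67},{"slide":[0.395,-0.592,0.05],"yaw":-0.67},{"slide":[0.395,-0.592,0.05],"yaw":-0.67},{"slide":[0.395,-0.592,0.05],"yaw":-0.67},{"slide":[0.395,-0.592,0.05],"yaw":-0.67},{"slide":[0.395,-0.592,0.05],"yaw":-0.67},{"slide":[0.395,-0.592,0.05],"yaw":-0.67}]'
python3 - <<'E'
from h import *
import workcell;print(getattr(workcell,'tip_reach',None))
o=get_obs();print(o['clock'],o['position'].round(4) if hasattr(o['position'],'round') else o['position'],o['ee_rot'],o['joint_pos'])
c=camera('wrist');save(c,'w1');np.save('w1.npy',c,allow_pickle=True);print(proj(c,[.541,.016,.101]))
E
```

```text
clock: 1.77
position: [0.5395, 0.016, 0.2918]
ee_rot: [0.437, 0.899, -0.0, -0.0]
ft_force: [0.3, 1.5, 0.1]
grip_width: 1.0
grasp_force: 0.0
0.011
1.7667 [0.5395 0.016  0.2918] [ 4.37090743e-01  8.99417244e-01 -3.54862489e-04 -4.20657504e-04] [-0.68963422  0.12144129  0.6352722   1.63985406 -0.07273454  1.40533424
  0.62026261]
[257.4449763  162.73755709]
```

View pics/w1.png

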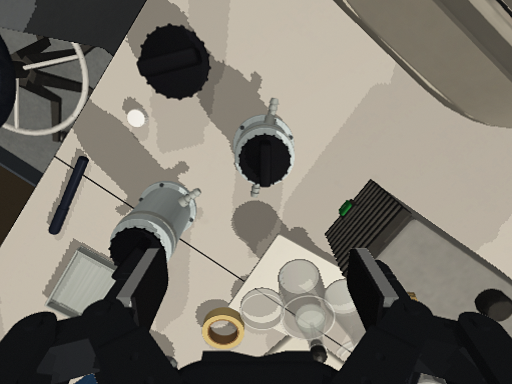

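The wrist view shows the target cap at (264,160), with its wing nearly vertical in the image, and the taller housing at (140,240). The larger loose cap at (173,61) is a look-alike. Next I'll refine the centre and wing angle.

```bash
python3 - <<'E'
from h import *
c=np.load('w1.npy',allow_pickle=True).item()
f=c['frame'];g=cv2.cvtColor(f,cv2.COLOR_RGB2GRAY);x0,y0=225,125
r=g[125:195,225:305]
m=(r<60).astype(np.uint8);k,l,s,ce=cv2.connectedComponentsWithStats(m);i=1+np.argmax(s[1:,4]);m=(l==i)
print(ce[i]+[x0,y0],s[i]+[x0,y0,0,0,0],[np.percentile(r[m],q) for q in(5,25,50,75,95)])
b=cv2.resize(np.clip((r.astype(float)-5)*4,0,255).astype(np.uint8),None,fx=8,fy=8,interpolation=2)
cv2.imwrite('pics/w1c.png',b)
o=get_obs();print(onz(c,*(ce[i]+[x0,y0]),.089), ray(c,256,192))
E
```

```text
[264.29249012 159.41106719] [ 239  133   52   54 2024] [np.float64(11.0), np.float64(14.0), np.float64(20.0), np.float64(22.0), np.float64(25.0)]
[0.54648758 0.02111033 0.089     ] (array([0.48937399, 0.0813509 , 0.42362644]), array([ 0.20602273, -0.26869249, -0.9411109 ]))
```

View pics/w1c.png

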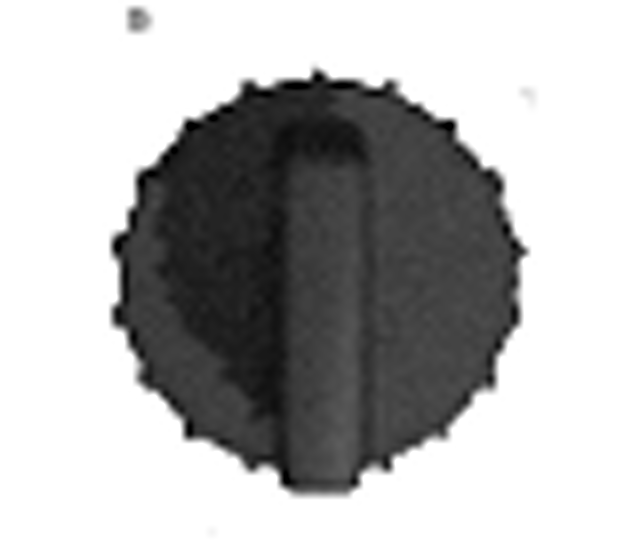

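```bash
python3 - <<'E'
from h import *
c=np.load('w1.npy',allow_pickle=True).item()
P=lambda x,y:np.array([x/8+225-.5,y/8+125-.5])
a=onz(c,*P(325,155),.113);b=onz(c,*P(319,487),.113)
print(a,b,np.linalg.norm(a-b),np.degrees(np.arctan2(*(a-b)[1::-1])),(a+b)/2)
print(onz(c,*P(319,271),.087))
for e in ((118,271),(520,271),(319,80),(319,465)): print(onz(c,*P(*e),.087))
E
```

```text
[0.53316073 0.03835504 0.113     ] [0.55971692 0.00380564 0.113     ] 0.04357627578073485 127.54745985962572 [0.54643882 0.02108034 0.113     ]
[0.5461749  0.02171686 0.087     ]
[0.52452542 0.00473863 0.087     ]
[0.56782281 0.03868875 0.087     ]
[0.52989191 0.04216508 0.087     ]
[ 5.63574148e-01 -1.34729348e-04  8.70000000e-02]
```

```bash
python3 -m inch '[{"slide":[0.007,0.005,-0.03],"yaw":-1.6},{"slide":[0.007,0.005,-0.06],"yaw":-1.6},{"slide":[0.007,0.005,-0.08],"yaw":-1.6},{"slide":[0.007,0.005,-0.08],"yaw":-1.6},{"slide":[0.007,0.005,-0.08],"yaw":-1.6},{"slide":[0.007,0.005,-0.08],"yaw":-1.6},{"slide":[0.007,0.005,-0.08],"yaw":-1.6},{"slide":[0.007,0.005,-0.08],"yaw":-1.6},{"slide":[0.007,0.005,-0.08],"yaw":-1.6},{"slide":[0.007,0.005,-0.08],"yaw":-1.6},{"slide":[0.007,0.005,-0.08],"yaw":-1.6},{"slide":[0.007,0.005,-0.08],"yaw":-1.6},{"slide":[0.007,0.005,-0.08],"yaw":-1.6},{"slide":[0.007,0.005,-0.08],"yaw":-1.6}]'
python3 -m inch '[{"slide":[0,0,0],"yaw":-1.55},{"slide":[0,0,0],"yaw":-1.55},{"slide":[0,0,0],"yaw":-1.55},{"slide":[0,0,0],"yaw":-1.55},{"slide":[0,0,0],"yaw":-1.55},{"slide":[0,0,0],"yaw":-1.55},{"slide":[0,0,0],"yaw":-1.55},{"slide":[0,0,0],"yaw":-1.55},{"slide":[0,0,0],"yaw":-1.55},{"slide":[0,0,0],"yaw":-1.55},{"slide":[0,0,0],"yaw":-1.55},{"slide":[0,0,0],"yaw":-1.55},{"slide":[0,0,0],"yaw":-1.55},{"slide":[0,0,0],"yaw":-1.55}]'
python3 - <<'E'
from h import *
o=get_obs();print(o['joint_pos'].round(3));q=o['ee_rot'];print('yaw',2*np.degrees(np.arctan2(q[1],q[0]))-90)
c=camera('wrist');np.save('w2.npy',c,allow_pickle=True)
g=cv2.cvtColor(c['frame'],cv2.COLOR_RGB2GRAY);u,v=proj(c,[.5463,.0213,.1]).astype(int);print(u,v)
x0,y0=max(u-60,0),max(v-50,0);r=g[y0:y0+100,x0:x0+120];print(x0,y0)
cv2.imwrite('pics/w2c.png',cv2.resize(np.clip((r.astype(float)-5)*4,0,255).astype(np.uint8),None,fx=6,fy=6,interpolation=2))
E
```

```text
clock: 2.98
position: [0.5462, 0.023, 0.2122]
ee_rot: [0.95, 0.313, -0.0, -0.001]
ft_force: [0.6, 0.5, -0.5]
grip_width: 1.003
grasp_force: 0.0
clock: 4.15
position: [0.5464, 0.0225, 0.2121]
ee_rot: [0.898, -0.439, -0.0, -0.0]
ft_force: [0.5, 0.6, 0.0]
grip_width: 1.0
grasp_force: 0.0
[-1.033  0.288  1.081  1.754 -0.266  1.26  -2.366]
yaw -142.08805648045393
259 185
199 135
```

View pics/w2c.png

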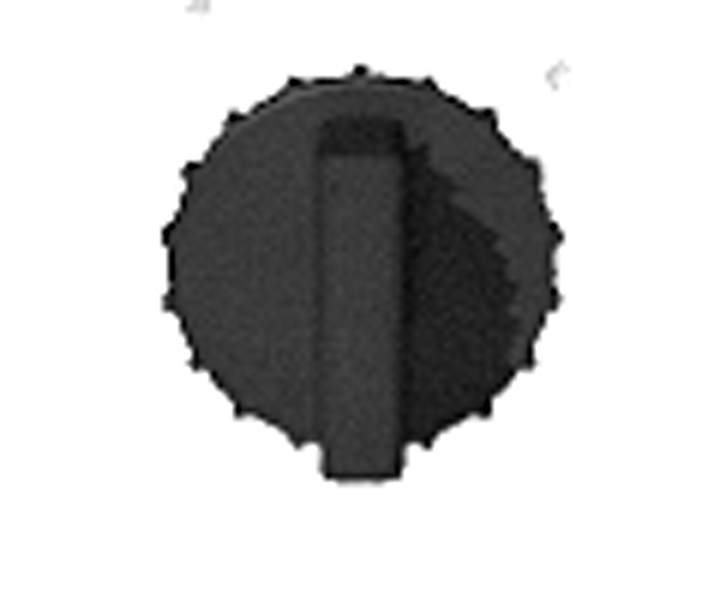

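```bash
python3 - <<'E'
from h import *
c=np.load('w2.npy',allow_pickle=True).item()
P=lambda x,y:np.array([x/6+199-.5,y/6+135-.5])
a=onz(c,*P(363,152),.113);b=onz(c,*P(362,480),.113)
print(a,b,np.linalg.norm(a-b),np.degrees(np.arctan2(*(b-a)[1::-1])),(a+b)/2)
E=[onz(c,*P(*e),.087) for e in ((168,268),(557,268),(362,78),(362,450))];print(E,sum(E)/4)
for n,p in(('top',None),('side',None)):
    t=np.load(n+'0.npy',allow_pickle=True).item();print(n,proj(t,[.546,.022,.089]))
E
```

```text
[0.56189044 0.0015872  0.113     ] [0.53442935 0.0370004  0.113     ] 0.04481301158543702 127.79171362007524 [0.5481599 0.0192938 0.113    ]
[array([0.56925574, 0.03703512, 0.087     ]), array([0.52552641, 0.00305566, 0.087     ]), array([ 0.56431438, -0.00153874,  0.087     ]), array([0.53017326, 0.04223522, 0.087     ])] [0.54731745 0.02019681 0.087     ]
top [207.25982722 184.33481525]
side [327.12974413 191.7183371 ]
```

```bash
python3 -m inch '[{"slide":[0.001,-0.002,-0.03],"yaw":0},{"slide":[0.001,-0.002,-0.06],"yaw":0},{"slide":[0.001,-0.002,-0.085],"yaw":0},{"slide":[0.001,-0.002,-0.1],"yaw":0},{"slide":[0.001,-0.002,-0.108],"yaw":0},{"slide":[0.001,-0.002,-0.108],"yaw":0},{"slide":[0.001,-0.002,-0.108],"yaw":0}]' 100 20
python3 -m inch '[{"slide":[0,0,0],"yaw":0},{"slide":[0,0,0],"yaw":0},{"slide":[0,0,0],"yaw":0},{"slide":[0,0,0],"yaw":0},{"slide":[0,0,0],"yaw":0},{"slide":[0,0,0],"yaw":0},{"slide":[0,0,0],"yaw":0},{"slide":[0,0,0],"yaw":0},{"slide":[0,0,0],"yaw":0},{"slide":[0,0,0],"yaw":0}]' 255 25
```

```text
clock: 4.78
position: [0.548, 0.0192, 0.1049]
ee_rot: [0.898, -0.44, 0.0, -0.0]
ft_force: [-0.2, 0.1, 0.6]
grip_width: 0.61
grasp_force: 0.0
clock: 5.62
position: [0.5481, 0.0191, 0.1045]
ee_rot: [0.898, -0.44, 0.0, -0.0]
ft_force: [0.8, 1.0, 5.2]
grip_width: 0.134
grasp_force: 29.3
```

```bash
python3 -m inch '[{"slide":[0,0,0],"yaw":0},{"slide":[0,0,0],"yaw":0},{"slide":[0,0,0],"yaw":0},{"slide":[0,0,-0.002],"yaw":0},{"slide":[0,0,-0.004],"yaw":0},{"slide":[0,0,-0.006],"yaw":0},{"slide":[0,0,-0.0065],"yaw":0},{"slide":[0,0,-0.0065],"yaw":0},{"slide":[0,0,-0.0065],"yaw":0}]' 255 70
```

```text
clock: 6.37
position: [0.5482, 0.0191, 0.0983]
ee_rot: [0.898, -0.44, 0.0, -0.0]
ft_force: [-0.4, 1.3, 10.1]
grip_width: 0.12
grasp_force: 74.2
```

```bash
cat > s.py <<'E'
from h import *
o=get_obs();q=o['ee_rot'];print('yaw',round(2*np.degrees(np.arctan2(q[1],q[0]))-90,2),'F',o['ft_force'].round(1),'T',o['torque'].round(2),'j',o['joint_pos'].round(2))
E
python3 s.py; python3 -m inch '[{"slide":[0,0,0],"yaw":0.06},{"slide":[0,0,0],"yaw":0.12},{"slide":[0,0,0],"yaw":0.18},{"slide":[0,0,0],"yaw":0.24},{"slide":[0,0,0],"yaw":0.3},{"slide":[0,0,0],"yaw":0.36},{"slide":[0,0,0],"yaw":0.36}]'; python3 s.py
```

```text
yaw -142.26 F [-0.4  1.3 10.1] T [ 0.28  0.01 -0.01] j [-0.92  0.44  0.98  1.87 -0.42  1.05 -2.25]
clock: 6.95
position: [0.5484, 0.019, 0.0985]
ee_rot: [0.963, -0.271, 0.001, -0.0]
ft_force: [0.5, -0.3, 9.3]
grip_width: 0.119
grasp_force: 74.2
yaw -121.42 F [ 0.5 -0.3  9.3] T [ 0.13 -0.14  0.03] j [-0.86  0.4   0.89  1.87 -0.36  1.04 -1.93]
```

```bash
for i in 1 2; do :; done; python3 -m inch '[{"slide":[0,0,0],"yaw":0.05},{"slide":[0,0,0],"yaw":0.1},{"slide":[0,0,0],"yaw":0.15},{"slide":[0,0,0],"yaw":0.2},{"slide":[0,0,0],"yaw":0.2}]'; python3 s.py
```

```text
clock: 7.37
position: [0.5484, 0.019, 0.0985]
ee_rot: [0.985, -0.174, 0.001, -0.0]
ft_force: [0.9, 0.7, 9.6]
grip_width: 0.118
grasp_force: 74.1
yaw -110.0 F [0.9 0.7 9.6] T [ 0.23 -0.13 -0.  ] j [-0.83  0.39  0.85  1.87 -0.34  1.04 -1.76]
```

```bash
python3 -m inch '[{"slide":[0,0,0],"yaw":0.05},{"slide":[0,0,0],"yaw":0.1},{"slide":[0,0,0],"yaw":0.15},{"slide":[0,0,0],"yaw":0.15}]'; python3 s.py
```

```text
clock: 7.7
position: [0.5484, 0.0191, 0.0985]
ee_rot: [0.995, -0.099, 0.001, -0.0]
ft_force: [0.3, 0.6, 9.9]
grip_width: 0.122
grasp_force: 74.1
yaw -101.4 F [0.3 0.6 9.9] T [ 0.26 -0.17 -0.02] j [-0.8   0.38  0.82  1.87 -0.32  1.03 -1.62]
```

```bash
python3 -m inch '[{"slide":[0,0,0],"yaw":0.05},{"slide":[0,0,0],"yaw":0.1},{"slide":[0,0,0],"yaw":0.15},{"slide":[0,0,0],"yaw":0.15}]'; python3 s.py
```

```text
clock: 8.03
position: [0.5484, 0.0191, 0.0985]
ee_rot: [1.0, -0.025, 0.001, -0.0]
ft_force: [-0.1, 0.4, 9.4]
grip_width: 0.122
grasp_force: 74.2
yaw -92.81 F [-0.1  0.4  9.4] T [ 0.26 -0.08  0.02] j [-0.78  0.37  0.79  1.86 -0.3   1.03 -1.48]
```

```bash
python3 -m inch '[{"slide":[0,0,0],"yaw":0.04},{"slide":[0,0,0],"yaw":0.08},{"slide":[0,0,0],"yaw":0.12},{"slide":[0,0,0],"yaw":0.12}]'; python3 s.py
```

```text
clock: 8.37
position: [0.5484, 0.0192, 0.0985]
ee_rot: [0.999, 0.035, 0.001, -0.0]
ft_force: [0.5, 0.7, 9.2]
grip_width: 0.122
grasp_force: 74.1
yaw -85.96 F [0.5 0.7 9.2] T [ 0.29 -0.12  0.03] j [-0.76  0.36  0.76  1.86 -0.29  1.03 -1.38]
```

```bash
python3 -m inch '[{"slide":[0,0,0],"yaw":0.04},{"slide":[0,0,0],"yaw":0.08},{"slide":[0,0,0],"yaw":0.12},{"slide":[0,0,0],"yaw":0.12}]'; python3 s.py
```

```text
clock: 8.7
position: [0.5484, 0.0192, 0.0985]
ee_rot: [0.995, 0.095, 0.001, -0.0]
ft_force: [-0.2, 0.8, 8.1]
grip_width: 0.121
grasp_force: 74.1
yaw -79.09 F [-0.2  0.8  8.1] T [ 0.33 -0.13  0.03] j [-0.74  0.36  0.74  1.86 -0.28  1.03 -1.27]
```

```bash
python3 -m inch '[{"slide":[0,0,0],"yaw":0.03},{"slide":[0,0,0],"yaw":0.06},{"slide":[0,0,0],"yaw":0.09},{"slide":[0,0,0],"yaw":0.09}]'; python3 s.py
```

```text
clock: 9.03
position: [0.5484, 0.0192, 0.0985]
ee_rot: [0.99, 0.139, 0.001, -0.0]
ft_force: [1.0, 0.6, 8.8]
grip_width: 0.117
grasp_force: 74.1
yaw -73.97 F [1.  0.6 8.8] T [ 0.3  -0.1  -0.01] j [-0.73  0.35  0.72  1.86 -0.27  1.02 -1.18]
```

```bash
python3 -m inch '[{"slide":[0,0,0],"yaw":0.03},{"slide":[0,0,0],"yaw":0.06},{"slide":[0,0,0],"yaw":0.09},{"slide":[0,0,0],"yaw":0.09}]'; python3 s.py
```

```text
clock: 9.37
position: [0.5484, 0.0192, 0.0985]
ee_rot: [0.983, 0.184, 0.001, -0.0]
ft_force: [0.7, 0.7, 9.6]
grip_width: 0.121
grasp_force: 74.1
yaw -68.81 F [0.7 0.7 9.6] T [ 0.35 -0.08 -0.01] j [-0.71  0.35  0.7   1.86 -0.26  1.02 -1.1 ]
```

```bash
python3 -m inch '[{"slide":[0,0,0],"yaw":0.03},{"slide":[0,0,0],"yaw":0.06},{"slide":[0,0,0],"yaw":0.09},{"slide":[0,0,0],"yaw":0.09}]'; python3 s.py
```

```text
clock: 9.7
position: [0.5484, 0.0192, 0.0985]
ee_rot: [0.974, 0.228, 0.001, -0.0]
ft_force: [0.2, 1.0, 9.6]
grip_width: 0.119
grasp_force: 74.1
yaw -63.65 F [0.2 1.  9.6] T [ 0.31 -0.05 -0.03] j [-0.7   0.35  0.69  1.86 -0.25  1.02 -1.02]
```

```bash
python3 -m inch '[{"slide":[0,0,0],"yaw":0.03},{"slide":[0,0,0],"yaw":0.06},{"slide":[0,0,0],"yaw":0.09},{"slide":[0,0,0],"yaw":0.09}]'; python3 s.py
```

```text
clock: 10.03
position: [0.5479, 0.0197, 0.0984]
ee_rot: [0.962, 0.272, 0.0, -0.001]
ft_force: [-1.1, 2.8, 10.8]
grip_width: 0.119
grasp_force: 74.4
yaw -58.49 F [-1.1  2.8 10.8] T [ 0.69  0.43 -0.06] j [-0.69  0.34  0.67  1.86 -0.25  1.02 -0.93]
```

```bash
python3 -m inch '[{"slide":[0,0,0],"yaw":0.03},{"slide":[0,0,0],"yaw":0.06},{"slide":[0,0,0],"yaw":0.09},{"slide":[0,0,0],"yaw":0.09}]'; python3 s.py
```

```text
clock: 10.37
position: [0.5472, 0.0205, 0.0983]
ee_rot: [0.949, 0.315, -0.0, -0.001]
ft_force: [-5.7, 5.0, 13.6]
grip_width: 0.119
grasp_force: 74.8
yaw -53.33 F [-5.7  5.  13.6] T [ 1.28  1.28 -0.39] j [-0.67  0.34  0.65  1.86 -0.24  1.02 -0.85]
```

```bash
python3 -m inch '[{"slide":[0,0,0],"yaw":-0.03},{"slide":[0,0,0],"yaw":-0.06},{"slide":[0,0,0],"yaw":-0.06}]'; python3 s.py
```

```text
clock: 10.62
position: [0.5475, 0.0202, 0.0981]
ee_rot: [0.959, 0.284, -0.0, -0.001]
ft_force: [-3.7, 4.6, 12.1]
grip_width: 0.123
grasp_force: 74.3
yaw -56.96 F [-3.7  4.6 12.1] T [ 1.06  0.82 -0.08] j [-0.68  0.34  0.66  1.86 -0.25  1.02 -0.91]
```

```bash
python3 -m inch '[{"slide":[0,0,0.002],"yaw":0},{"slide":[0,0,0.004],"yaw":0},{"slide":[0,0,0.006],"yaw":0},{"slide":[0,0,0.008],"yaw":0},{"slide":[0,0,0.009],"yaw":0},{"slide":[0,0,0.009],"yaw":0}]'; python3 s.py
```

```text
clock: 11.12
position: [0.5473, 0.0201, 0.1067]
ee_rot: [0.958, 0.285, -0.0, -0.001]
ft_force: [-1.7, 4.5, 4.1]
grip_width: 0.121
grasp_force: 73.2
yaw -56.85 F [-1.7  4.5  4.1] T [ 1.32  0.34 -0.06] j [-0.69  0.33  0.67  1.85 -0.24  1.04 -0.92]
```

```bash
python3 -m inch '[{"slide":[0,0,0],"yaw":-0.03},{"slide":[0,0,0],"yaw":-0.06},{"slide":[0,0,0],"yaw":-0.09},{"slide":[0,0,0.001],"yaw":-0.09},{"slide":[0,0,0.002],"yaw":-0.09},{"slide":[0,0,0.002],"yaw":-0.09}]'; python3 s.py
```

```text
clock: 11.62
position: [0.5473, 0.0188, 0.1085]
ee_rot: [0.97, 0.242, -0.0, 0.0]
ft_force: [-1.1, 1.3, -0.7]
grip_width: 0.121
grasp_force: 72.7
yaw -62.0 F [-1.1  1.3 -0.7] T [0.33 0.03 0.01] j [-0.7   0.33  0.69  1.85 -0.24  1.04 -1.  ]
```

```bash
python3 -m inch '[{"slide":[0,0,0.002],"yaw":0},{"slide":[0,0,0.004],"yaw":0},{"slide":[0,0,0.006],"yaw":0},{"slide":[0,0,0.006],"yaw":0}]'; python3 s.py
```

```text
clock: 11.95
position: [0.548, 0.0187, 0.1153]
ee_rot: [0.97, 0.241, 0.0, 0.0]
ft_force: [0.1, 0.6, -0.9]
grip_width: 0.12
grasp_force: 72.7
yaw -62.06 F [ 0.1  0.6 -0.9] T [-0.03 -0.05  0.03] j [-0.7   0.32  0.69  1.85 -0.23  1.06 -1.01]
```

```bash
python3 -m inch '[{"slide":[0,0,0.008],"yaw":0},{"slide":[0,0,0.02],"yaw":0},{"slide":[0,0,0.04],"yaw":0},{"slide":[0,0,0.065],"yaw":0},{"slide":[0,0,0.095],"yaw":0},{"slide":[0,0,0.125],"yaw":0},{"slide":[0,0,0.15],"yaw":0},{"slide":[0,0,0.15],"yaw":0}]'; python3 s.py
python3 - <<'E'
from h import *
T=np.load('top0.npy',allow_pickle=True).item()
f=T['frame'].astype(int);hsv=f[190:232,295:348]
sat=(f[...,0]-f[...,2])  # bench is warm, tray neutral
m=np.zeros(sat.shape,np.uint8);m[180:240,290:355]=(sat[180:240,290:355]<12)*255
m=cv2.morphologyEx(m,cv2.MORPH_OPEN,np.ones((3,3)))
cs,_=cv2.findContours(m,0,1);k=max(cs,key=cv2.contourArea);r=cv2.minAreaRect(k);print(r)
b=cv2.boxPoints(r);print(b);W=[onz(T,*p,.012) for p in b]
print(np.round(W,4),np.mean(W,0),[np.linalg.norm(W[i]-W[i-1]).round(4) for i in range(4)])
S=np.load('side0.npy',allow_pickle=True).item();print(proj(S,np.mean(W,0)))
E
```

```text
clock: 12.62
position: [0.5499, 0.0185, 0.2711]
ee_rot: [0.97, 0.241, 0.004, -0.0]
ft_force: [0.4, -0.3, -1.4]
grip_width: 0.118
grasp_force: 72.7
yaw -62.1 F [ 0.4 -0.3 -1.4] T [-0.03 -0.06 -0.01] j [-0.77  0.16  0.73  1.66 -0.11  1.36 -1.1 ]
((320.0, 192.0), (4.0, 34.0), 90.0)
[[303. 190.]
 [337. 190.]
 [337. 194.]
 [303. 194.]]
[[ 0.5445 -0.2702  0.012 ]
 [ 0.5461 -0.377   0.012 ]
 [ 0.5334 -0.3769  0.012 ]
 [ 0.5319 -0.2702  0.012 ]] [ 0.53898373 -0.32358739  0.012     ] [np.float64(0.0126), np.float64(0.1068), np.float64(0.0126), np.float64(0.1067)]
[175.58841821 224.5534205 ]
```

```bash
python3 - <<'E'
from h import *
T=np.load('top0.npy',allow_pickle=True).item();S=np.load('side0.npy',allow_pickle=True).item()
p=onz(T,321,210.5,.012);print(p,proj(S,p)); print([onz(T,*q,.015) for q in((301,190),(340,190),(342,230),(301,231))])
print(onz(S,174,205,.006))
E
```

```text
[ 0.48091928 -0.32622418  0.012     ] [173.3675719  203.19374754]
[array([ 0.54399422, -0.26364602,  0.015     ]), array([ 0.54576766, -0.3858903 ,  0.015     ]), array([ 0.42097063, -0.39043087,  0.015     ]), array([ 0.41635295, -0.26345097,  0.015     ])]
[ 0.48246994 -0.32573673  0.006     ]
```

```bash
python3 -m inch '[{"slide":[-0.004,-0.02,0],"yaw":0},{"slide":[-0.01,-0.05,0],"yaw":0},{"slide":[-0.016,-0.08,0],"yaw":0},{"slide":[-0.022,-0.11,0],"yaw":0},{"slide":[-0.028,-0.14,0],"yaw":0},{"slide":[-0.034,-0.17,0],"yaw":0},{"slide":[-0.04,-0.2,0],"yaw":0},{"slide":[-0.046,-0.23,0],"yaw":0},{"slide":[-0.052,-0.26,0],"yaw":0},{"slide":[-0.058,-0.29,0],"yaw":0},{"slide":[-0.064,-0.32,0],"yaw":0},{"slide":[-0.068,-0.34,0],"yaw":0},{"slide":[-0.069,-0.345,0],"yaw":0},{"slide":[-0.069,-0.345,-0.03],"yaw":0},{"slide":[-0.069,-0.345,-0.06],"yaw":0},{"slide":[-0.069,-0.345,-0.08],"yaw":0},{"slide":[-0.069,-0.345,-0.08],"yaw":0},{"slide":[-0.069,-0.345,-0.08],"yaw":0}]'; python3 s.py
python3 - <<'E'
from h import *
a=camera('side')['frame'];b=camera('wrist')['frame']
o=np.hstack([cv2.resize(a[100:260,100:360],(400,246)),cv2.resize(b,(400,300))[:246]])
o=np.vstack([np.hstack([cv2.resize(a[100:260,100:360],(400,300),interpolation=2),cv2.resize(b,(400,300))])])
cv2.imwrite('pics/p3.png',o[:,:,::-1])
E
```

```text
clock: 14.12
position: [0.4787, -0.3253, 0.185]
ee_rot: [0.97, 0.242, -0.001, -0.0]
ft_force: [-0.1, 0.1, 0.1]
grip_width: 0.12
grasp_force: 72.6
yaw -62.03 F [-0.1  0.1  0.1] T [-0.04  0.03  0.02] j [-0.21  0.37  0.9   1.7  -0.3   1.22 -0.32]
```

View pics/p3.png

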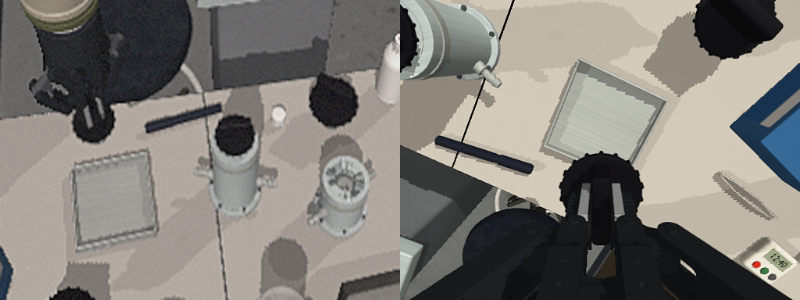

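Cap is held upright, the short housing is open at crop (345,185), and the tray is below at crop (115,200), undisturbed.

```bash
python3 - <<'E'
from h import *
c=camera('side');print(proj(c,[.479,-.325,.165]),'expected ~(160,164)')
E
python3 -m inch '[{"slide":[0.002,0,-0.03],"yaw":0},{"slide":[0.002,0,-0.06],"yaw":0},{"slide":[0.002,0,-0.09],"yaw":0},{"slide":[0.002,0,-0.11],"yaw":0},{"slide":[0.002,0,-0.12],"yaw":0},{"slide":[0.002,0,-0.125],"yaw":0},{"slide":[0.002,0,-0.128],"yaw":0},{"slide":[0.002,0,-0.13],"yaw":0},{"slide":[0.002,0,-0.13],"yaw":0},{"slide":[0.002,0,-0.13],"yaw":0}]'; python3 s.py
```

```text
[162.26688046 165.12660023] expected ~(160,164)
clock: 15.1
position: [0.4814, -0.3263, 0.0559]
ee_rot: [0.97, 0.242, 0.001, 0.0]
ft_force: [-0.0, -0.2, -1.1]
grip_width: 0.119
grasp_force: 72.7
yaw -62.04 F [-0.  -0.2 -1.1] T [-0.01 -0.06 -0.02] j [-0.12  0.53  0.8   1.81 -0.45  1.   -0.22]
```

```bash
python3 -m inch '[{"slide":[0,0,-0.002],"yaw":0},{"slide":[0,0,-0.004],"yaw":0},{"slide":[0,0,-0.0055],"yaw":0},{"slide":[0,0,-0.0065],"yaw":0},{"slide":[0,0,-0.0065],"yaw":0},{"slide":[0,0,-0.0065],"yaw":0}]'; python3 s.py
```

```text
clock: 15.6
position: [0.4811, -0.3261, 0.0493]
ee_rot: [0.97, 0.241, 0.0, -0.0]
ft_force: [-2.5, 2.7, 10.4]
grip_width: 0.122
grasp_force: 74.4
yaw -62.06 F [-2.5  2.7 10.4] T [0.72 0.78 0.09] j [-0.11  0.54  0.8   1.81 -0.46  0.99 -0.21]
```

```bash
python3 -m inch '[{"slide":[0,0,0.0004],"yaw":0},{"slide":[0,0,0.0007],"yaw":0},{"slide":[0,0,0.0007],"yaw":0}]' 255 25; python3 s.py; python3 -m inch '[{"slide":[0,0,0],"yaw":0},{"slide":[0,0,0],"yaw":0},{"slide":[0,0,0],"yaw":0},{"slide":[0,0,0],"yaw":0},{"slide":[0,0,0],"yaw":0},{"slide":[0,0,0],"yaw":0}]' 100 20; python3 s.py
```

```text
clock: 15.85
position: [0.481, -0.326, 0.0494]
ee_rot: [0.97, 0.241, 0.0, 0.0]
ft_force: [-1.4, 1.6, 6.0]
grip_width: 0.122
grasp_force: 73.7
yaw -62.05 F [-1.4  1.6  6. ] T [0.43 0.34 0.03] j [-0.11  0.54  0.8   1.81 -0.46  0.98 -0.21]
clock: 16.35
position: [0.4807, -0.326, 0.049]
ee_rot: [0.97, 0.241, -0.0, 0.0]
ft_force: [0.6, 0.3, 0.3]
grip_width: 0.607
grasp_force: 0.0
yaw -62.05 F [0.6 0.3 0.3] T [ 0.08 -0.01  0.  ] j [-0.11  0.54  0.8   1.81 -0.46  0.98 -0.21]
```

```bash
python3 -m inch '[{"slide":[0,0,0.005],"yaw":0},{"slide":[0,0,0.015],"yaw":0},{"slide":[0,0,0.035],"yaw":0},{"slide":[0,0,0.065],"yaw":0},{"slide":[0,0,0.1],"yaw":0},{"slide":[0,0,0.14],"yaw":0},{"slide":[0,0,0.17],"yaw":0},{"slide":[0,0,0.17],"yaw":0},{"slide":[0,0,0.17],"yaw":0}]'; python3 s.py
python3 - <<'E'
from h import *
a=camera('side')['frame'];b=camera('wrist')['frame']
o=np.hstack([cv2.resize(a[100:260,100:360],(400,300),interpolation=2),cv2.resize(b,(400,300))])
cv2.imwrite('pics/p4.png',o[:,:,::-1])
E
```

```text
clock: 17.1
position: [0.4814, -0.3267, 0.2216]
ee_rot: [0.97, 0.241, 0.002, 0.001]
ft_force: [0.7, 0.6, -1.5]
grip_width: 0.608
grasp_force: 0.0
yaw -62.06 F [ 0.7  0.6 -1.5] T [-0.02  0.03 -0.03] j [-0.23  0.34  0.93  1.65 -0.28  1.29 -0.33]
```

View pics/p4.png

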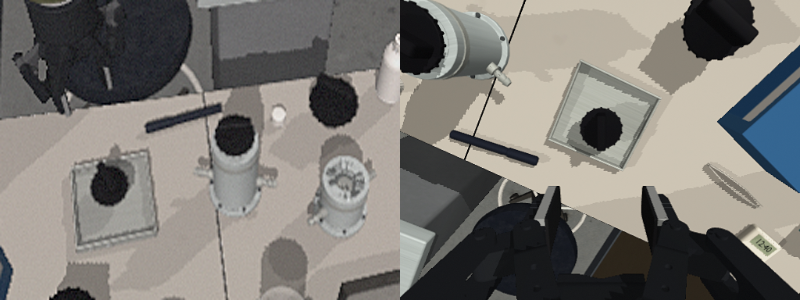

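The cap stands wing up in the tray (crop (109,183) in the side view, (601,129) in the wrist view). The housings and other things are undisturbed, and the robot is clear.

```bash
python3 -c "
from workcell import *
print(hand_in())"
```

```text
the job is handed in; nothing more can be done
None
```

The short housing is open: I pressed its cap down, turned it about 82° anticlockwise to the stop, lifted it off and stood it wing up in the tray; I handed the job in at about 17 s, well under the force limits at every reading.

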